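Hand out the stacked parts tins to the watch job trays

ROBOT

A 6-joint arm with a two-finger parallel gripper is mounted at the origin on the work surface. World frame = base frame: x ahead of the robot, y to its left, z up, the work surface at z = 0. Lengths are in m, angles in rad, forces in N, time in s.
With the tool pointing down it reaches from about 0.325 to 0.775 m from the base axis. Payload 5.5 kg.
Tool frame: the origin (TCP) lies between the finger pads; the fingertips stand 8 mm ahead of it and the grasp point (between the pads) lies 11 mm behind it (tcp_to_tips is the distance from the TCP to the fingertips, in m); z points along the fingers, y is the direction in which the jaws open and shut (so a half turn about z gives the same grasp; the last joint's range is limited). The gripper opens to 88 mm and grips with 3 to 60 N. Pads are 20 mm wide; open, the fingers measure 115 mm over their backs; the gripper's body (75 mm by 178 mm) begins 61 mm behind the grasp point.
Start: joints at [-0.057, 0.091, 1.231, -0, 1.82, -0.057], TCP at [0.6, -0, 0.231] pointing down, gripper open.
Joint ranges: [-2.87, 2.87], [-0.86, 2.18], [0.17, 2.46], [-1.51, 4.65], [0.06, 2.69], [-2.65, 2.65]. Speed limits (rad/s): [2.57, 2.57, 3.01, 3.14, 3.14, 3.14].

INTERFACE

Orientations are given as a unit quaternion [w, x, y, z].
In Python, from bench import * gives the robot as it stands. Calls block until the motion is done:
- move_to(position, orientation): joint-space move of the TCP to a pose.
- move_l(position, speed=0.15, orientation=None): straight line of the TCP; orientation=None keeps the orientation; speed is the mean speed in m/s.
- movej(angles): joint-space move.
- gripper_open() and close(): open the fingers fully, or close them until they stop; the grip force is fixed at half the most.
- hold(seconds).
- inverse_kinematics(position, orientation): joint angles nearest the present ones, or None.
- state(): the state.
- get_image(name): name is "scene" or "side" or "wrist"; returns a dict with "frame" (420x560x3 uint8, blue, green, red), "depth" (420x560 float32, m along the optical axis (not along the pixel's ray), 0 where there is no reading), "camera_matrix" (3x3 intrinsics, pixels), "view" (4x4, takes a point from world to camera coordinates). Camera axes: x right, y up, looking along -z (the intrinsics and any distortion apply to the point x, -y, -z); pixel columns grow to the right and rows downward; lengths in m; the calibration is good to about 2 mm. A picture is of the moment at which its call begins.
A pose or a line that the arm cannot do raises IKError and nothing moves.
- job_done(): hands the job in, once; it reports no verdict.
The state is a dict: "time": time; "joint_pos": joint angles; "dq": joint speeds; "joint_torque": joint torques, N m; "ee_pos": TCP position; "ee_rot": TCP orientation; "ft_force": force on the tool from outside, world axes, zero at the start; "moment": the same for the moment, N m; "finger_gap": finger opening in m.
Only numpy, scipy, OpenCV 4.12 (cv2) and the standard library are available. Lean on these libraries where they do the work, as an engineer would, in place of code of your own. Each camera call takes 0.05 s, during which the arm holds its last target. There are 200 camera calls.

TASK

Two stacks of parts tins wait on the watchmaker's bench: take them apart, lifting each small tin off before you move the big one beneath it, and stand every tin upright in the middle of the round spot of its own colour on the job trays. Set the tins down rather than dropping them, never tip them, and leave the loupe and the oil jar where they stand.

Things in the scene. Friction and masses are not known exactly. Their poses are not given: they have to be found in the camera images.
- tin_red: big round aluminium parts tin with a flat red lid fixed on it, 60 mm across and 34 mm high, plain straight sides, rigid, 110 to 220 g; stands on the bench at the start, at the foot of a stack, with one small tin on its lid. Origin: centre of its underside; z up along its axis
- tin_blue: big round aluminium parts tin with a flat blue lid fixed on it, 60 mm across and 34 mm high, plain straight sides, rigid, 110 to 220 g; stands on the bench at the start, at the foot of a stack, with one small tin on its lid. Origin: centre of its underside; z up along its axis
- tin_yellow: small round aluminium parts tin with a flat yellow lid fixed on it, 40 mm across and 34 mm high, plain straight sides, rigid, 60 to 110 g; stands at the start on the flat lid of one of the two big tins (either one). Origin: centre of its underside; z up along its axis
- tin_green: small round aluminium parts tin with a flat green lid fixed on it, 40 mm across and 34 mm high, plain straight sides, rigid, 60 to 110 g; stands at the start on the flat lid of one of the two big tins (either one). Origin: centre of its underside; z up along its axis
- tray_red: fixed flat grey job tray 132 x 92 mm, 6 mm thick, lying on the bench, with a flat round red spot 80 mm across, the place of the red tin. Origin: under the centre of the spot, at bench level (the tray's top face is at z = 6 mm); the tray reaches from -46 to +86 mm along its x and +-46 mm along its y. A pocket watch 40 mm across, fixed to the tray, stands 8 mm above its top, centred at x = +63, y = -6 mm
- tray_blue: fixed flat grey job tray 132 x 92 mm, 6 mm thick, lying on the bench, with a flat round blue spot 80 mm across, the place of the blue tin. Origin: under the centre of the spot, at bench level (the tray's top face is at z = 6 mm); the tray reaches from -46 to +86 mm along its x and +-46 mm along its y. A pocket watch 40 mm across, fixed to the tray, stands 8 mm above its top, centred at x = +63, y = -6 mm
- tray_yellow: fixed flat grey job tray 132 x 92 mm, 6 mm thick, lying on the bench, with a flat round yellow spot 60 mm across, the place of the yellow tin. Origin: under the centre of the spot, at bench level (the tray's top face is at z = 6 mm); the tray reaches from -46 to +86 mm along its x and +-46 mm along its y. A pocket watch 40 mm across, fixed to the tray, stands 8 mm above its top, centred at x = +63, y = -6 mm
- tray_green: fixed flat grey job tray 132 x 92 mm, 6 mm thick, lying on the bench, with a flat round green spot 60 mm across, the place of the green tin. Origin: under the centre of the spot, at bench level (the tray's top face is at z = 6 mm); the tray reaches from -46 to +86 mm along its x and +-46 mm along its y. A pocket watch 40 mm across, fixed to the tray, stands 8 mm above its top, centred at x = +63, y = -6 mm
- loupe: black watchmaker's loupe standing on its wide end, 36 mm across, 32 mm high; not to be disturbed. Origin: centre of its underside
- oil_jar: amber glass oil jar with black cap, 36 mm across, 45 mm high; not to be disturbed. Origin: centre of its underside
There are look-alikes about, which are no part of the job. Leave any orange look-alike of the tin_blue alone.

How it is judged:
At the end, for the whole second after the job is handed in: Each of the four tins stands upright (within 0.1 rad) and at rest on the tray of its own colour, its centre within 12 mm of the centre of the spot, its underside on the tray's top, released by the fingers; the loupe and the oil jar are within 20 mm of where they started (horizontal distance between tin_red and tray_red below 0.012 m and z of tin_red in the frame of tray_red between 0.003 and 0.01 m and angle between each of tin_red, tin_blue, tin_yellow, tin_green's own z axis and vertical below 0.1 rad and linear speed of each of tin_red, tin_blue, tin_yellow, tin_green below 0.02 m/s and contact force between each of tin_red, tin_blue, tin_yellow, tin_green and the fingers below 0.1 N and horizontal distance between tin_blue and tray_blue below 0.012 m and z of tin_blue in the frame of tray_blue between 0.003 and 0.01 m and horizontal distance between tin_yellow and tray_yellow below 0.012 m and z of tin_yellow in the frame of tray_yellow between 0.003 and 0.01 m and horizontal distance between tin_green and tray_green below 0.012 m and z of tin_green in the frame of tray_green between 0.003 and 0.01 m and distance of each of loupe, oil_jar from where it was at the start of the episode below 0.02 m); the robot touches nothing.
It fails at once if a parts tin is tipped by more than 30 degrees (angle between any of tin_red, tin_blue, tin_yellow, tin_green's own z axis and vertical above 0.52 rad).
It fails at once if a tin is dropped or thrown (faster than 0.5 m/s while out of the fingers, a fall of about 13 mm) ((contact force between tin_red and the fingers below 0.05 N and linear speed of tin_red above 0.5 m/s) or (contact force between tin_blue and the fingers below 0.05 N and linear speed of tin_blue above 0.5 m/s) or (contact force between tin_yellow and the fingers below 0.05 N and linear speed of tin_yellow above 0.5 m/s) or (contact force between tin_green and the fingers below 0.05 N and linear speed of tin_green above 0.5 m/s)).
It fails at once if a big tin is moved more than 30 mm with a small tin still on it ((distance of tin_red from where it was at the start of the episode above 0.03 m and contact force between tin_red and tin_yellow above 0.05 N) or (distance of tin_red from where it was at the start of the episode above 0.03 m and contact force between tin_red and tin_green above 0.05 N) or (distance of tin_blue from where it was at the start of the episode above 0.03 m and contact force between tin_blue and tin_yellow above 0.05 N) or (distance of tin_blue from where it was at the start of the episode above 0.03 m and contact force between tin_blue and tin_green above 0.05 N)).
It fails at once if the loupe or the oil jar is shifted by more than 20 mm (distance of any of loupe, oil_jar from where it was at the start of the episode above 0.02 m).
It also fails if it takes over 112 s, if anything falls off the work surface, if the arm or the gripper's body presses on something with over 40 N, if the wrist force passes 120 N, or if a joint passes its speed limit or range.

## Working session

There is one attempt and no reset: what is moved stays moved. The work goes in short steps, each a Python script; the robot and the scene stay as the last script left them, time stands still between calls to the robot, and variables do not carry over. Pictures are saved under pics/ and viewed, about 12 in all and at most 16, crops included, and the job is handed in when it is done.

```bash
mkdir -p pics; ls; python3 - <<'E'
from bench import *
import cv2
for n in("scene","wrist"):
    im=get_image(n); cv2.imwrite(f"pics/{n}0.png",im["frame"]); print(n,im["camera_matrix"].round(1).tolist(),im["view"].round(3).tolist(),im.keys())
s=state();print(s["time"],s["ee_rot"],s["finger_gap"],s["joint_pos"])
E
```

```text
pics
scene [[509.7, 0.0, 287.5], [0.0, 509.7, 213.4], [0.0, 0.0, 1.0]] [[-0.426, 0.905, -0.006, 0.239], [-0.675, -0.314, 0.667, 0.328], [0.602, 0.289, 0.745, -1.457], [0.0, 0.0, 0.0, 1.0]] dict_keys(['frame', 'depth', 'camera_matrix', 'view'])
wrist [[324.7, 0.0, 278.2], [0.0, 324.7, 208.2], [0.0, 0.0, 1.0]] [[1.0, 0.001, -0.003, -0.6], [-0.002, 0.969, -0.248, 0.032], [0.003, 0.248, 0.969, -0.39], [0.0, 0.0, 0.0, 1.0]] dict_keys(['frame', 'depth', 'camera_matrix', 'view'])
0.1 [-6.60900006e-04  7.07098166e-01  7.07114859e-01 -5.68199221e-04] 0.08802607287573262 [-5.66860135e-02  9.17715269e-02  1.23178884e+00  3.34186621e-05
  1.81977513e+00 -5.67014151e-02]
```

View pics/scene0.png

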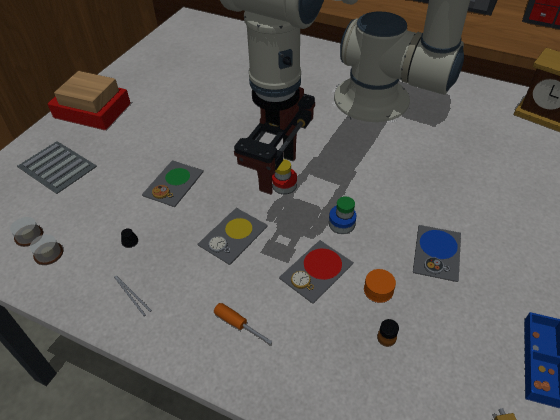

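View pics/wrist0.png

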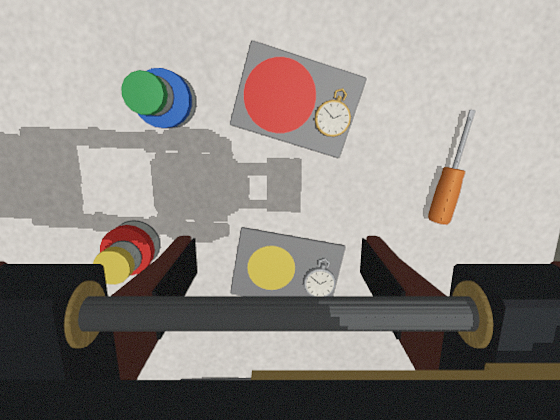

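The scene image shows the yellow tin (283,167) on the red one (284,180) and the green tin (346,205) on the blue one (342,220). The spots are green (177,176), yellow (238,229), red (323,264) and blue (438,243). The oil jar is at (389,332) and the loupe at (129,238). The orange tin at (380,285) is the look-alike of tin_blue. The blue one at (342,220) has a blue lid and carries a small tin, so that is the one meant.

```bash
cat > h.py <<'E'
from bench import *
import numpy as np, cv2
HUE={"red":[(0,8),(172,180)],"yellow":[(21,34)],"green":[(45,80)],"blue":[(100,125)]}
def cast(im,uv,z):
    uv=np.atleast_2d(uv).astype(float); V=im["view"]; R,t=V[:3,:3],V[:3,3]
    d=(np.c_[uv,np.ones(len(uv))]@np.linalg.inv(im["camera_matrix"]).T)*[1,-1,-1]
    C=-R.T@t; D=d@R
    return C+D*((z-C[2])/D[:,2])[:,None]
def pix(im,p):
    c=im["view"][:3,:3]@np.asarray(p)+im["view"][:3,3]; q=im["camera_matrix"]@(c*[1,-1,-1]); return q[:2]/q[2]
def mask(im,col):
    h=cv2.cvtColor(im["frame"],cv2.COLOR_BGR2HSV); m=0
    for a,b in HUE[col]: m=m|cv2.inRange(h,(a,110,50),(b,255,255))
    return m
def blobs(im,col,z,amin=60):
    """circle centre (world), radius, pixel for each blob of the colour, cast on plane z"""
    out=[]
    for c in cv2.findContours(mask(im,col),cv2.RETR_EXTERNAL,cv2.CHAIN_APPROX_NONE)[0]:
        a=cv2.contourArea(c)
        if a<amin: continue
        w=cast(im,c[:,0],z)[:,:2]
        (x,y),r=cv2.minEnclosingCircle((w*1000).astype(np.float32))
        m=cv2.moments((w*1000).astype(np.float32))
        out.append((np.array([m["m10"],m["m01"]])/m["m00"]/1000,r/1000,c[:,0].mean(0).round(),a))
    return sorted(out,key=lambda o:-o[3])
def quat(jaw):
    """tool down, jaw (tool y) along world angle jaw"""
    a=(jaw+np.pi/2)/2          # half-turn about the horizontal axis at angle a... tool x at 2a, tool y at 2a-90deg
    return [0,np.cos(a),np.sin(a),0]
E
python3 - <<'E'
from h import *
im=get_image("scene")
for c in HUE:
    for z in(.006,.034,.068):
        for o in blobs(im,c,z)[:5]: print(c,z,o[0].round(4),o[1].round(4),o[2],o[3])
for n,p in dict(green=(162,191),yellow=(218,244),red=(301,281),blue=(435,265)).items(): print("watch",n,cast(im,p,.014).round(3))
print("loupe/jar",cast(im,[(129,245),(387,340),(380,278)],0).round(3).tolist())
f=im["frame"][130:330,120:500]; cv2.imwrite("pics/crop1.png",cv2.resize(f,None,fx=2.1,fy=2.1,interpolation=cv2.INTER_CUBIC))
E
```

```text
Traceback (most recent call last):
AttributeError: 'float' object has no attribute 'round'
```

```bash
python3 - <<'E'
from h import *
im=get_image("scene")
for c in HUE:
    for z in(.006,.068):
        for o in blobs(im,c,z)[:5]: print(c,z,o[0].round(4),round(o[1],4),o[2],o[3])
for n,p in dict(green=(162,191),yellow=(218,244),red=(301,281),blue=(435,265)).items(): print("watch",n,cast(im,p,.014).round(3))
print("loupe/jar/orange",cast(im,[(129,245),(387,340),(380,290)],0).round(3).tolist())
f=im["frame"][130:330,120:500]; cv2.imwrite("pics/crop1.png",cv2.resize(f,None,fx=2.1,fy=2.1,interpolation=cv2.INTER_CUBIC))
E
```

```text
red 0.006 [ 0.3859 -0.6809] 0.1218 [ 89. 110.] 1385.0
red 0.006 [0.6002 0.0988] 0.0403 [322. 264.] 900.0
red 0.006 [-0.742   0.3835] 0.1013 [544.   9.] 494.5
red 0.006 [ 0.4116 -0.0766] 0.0354 [285. 180.] 213.5
red 0.068 [ 0.4445 -0.6097] 0.113 [ 89. 110.] 1385.0
red 0.068 [0.6434 0.1138] 0.0374 [322. 264.] 900.0
red 0.068 [-0.6022  0.378 ] 0.094 [544.   9.] 494.5
red 0.068 [ 0.4684 -0.049 ] 0.0328 [285. 180.] 213.5
yellow 0.006 [ 0.5898 -0.107 ] 0.0304 [238. 228.] 414.5
yellow 0.006 [ 0.3704 -0.1003] 0.0274 [283. 167.] 144.0
yellow 0.068 [ 0.6338 -0.0772] 0.0282 [238. 228.] 414.5
yellow 0.068 [ 0.4302 -0.071 ] 0.0254 [283. 167.] 144.0
green 0.006 [ 0.5069 -0.3222] 0.03 [177. 176.] 303.0
green 0.006 [0.423  0.0822] 0.0261 [345. 205.] 210.0
green 0.068 [ 0.5569 -0.2769] 0.0278 [177. 176.] 303.0
green 0.068 [0.479  0.0984] 0.0242 [345. 205.] 210.0
blue 0.006 [0.6231 0.5383] 0.0945 [543. 360.] 2955.0
blue 0.006 [0.4473 0.3043] 0.0405 [438. 244.] 811.5
blue 0.006 [0.4705 0.0885] 0.0342 [342. 218.] 261.5
blue 0.068 [0.6646 0.5217] 0.0877 [543. 360.] 2955.0
blue 0.068 [0.5016 0.3045] 0.0376 [438. 244.] 811.5
blue 0.068 [0.5231 0.1043] 0.0317 [342. 218.] 261.5
watch green [[ 0.571 -0.32   0.014]]
watch yellow [[ 0.653 -0.121  0.014]]
watch red [[0.665 0.079 0.014]]
watch blue [[0.512 0.312 0.014]]
loupe/jar/orange [[0.728, -0.302, -0.0], [0.709, 0.275, 0.0], [0.609, 0.228, 0.0]]
```

View pics/crop1.png

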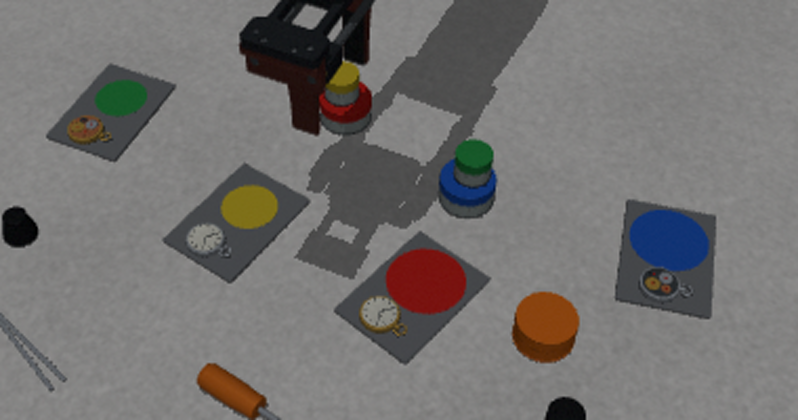

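```bash
cat >> h.py <<'E'
SPOT=dict(red=(.6002,.0988,-12),yellow=(.5898,-.107,-7),green=(.5069,-.3222,7),blue=(.4473,.3043,12))
HZ=.22
def look(col,z,near,save=None):
    im=get_image("wrist")
    if save: cv2.imwrite(save,im["frame"])
    b=[o for o in blobs(im,col,z) if np.linalg.norm(o[0]-near)<.06]
    for o in b: print(" wrist",col,o[0].round(4),"r",round(o[1],4),o[2],o[3])
    return b
def pick(col,near,bottom,jaw,save=None):
    q=quat(jaw); move_to([*near,HZ],q); hold(.2)
    b=look(col,bottom+.034,near,save); p=b[0][0]; R=.03 if col in("red","blue") else .02
    if abs(b[0][1]-R)>.004: raise SystemExit("radius odd")
    move_l([*p,bottom+.07],.2,q); move_l([*p,bottom+.013],.06)
    close(); s=state(); print(" gap",s["finger_gap"],"t",s["time"])
    if s["finger_gap"]<2*R-.006: raise SystemExit("no grip")
    move_l([*p,bottom+.05],.05); move_l([*p,HZ],.2); s=state(); print(" gap",s["finger_gap"],"F",s["ft_force"].round(2))
def place(col):
    x,y,a=SPOT[col]; q=quat(np.radians(a+90)); move_to([x,y,HZ],q); hold(.1)
    move_l([x,y,.05],.2); move_l([x,y,.020],.03); hold(.1); print(" F",state()["ft_force"].round(2))
    gripper_open(); hold(.1); move_l([x,y,.1],.12); move_l([x,y,HZ],.25); hold(.2)
    look(col,.040,np.array([x,y])); s=state(); print(" placed",col,"t",s["time"],"gap",s["finger_gap"])
E
python3 - <<'E'
from h import *
look("red",.006,np.array([.6,.099])); look("yellow",.006,np.array([.59,-.107]))
pick("yellow",np.array([.428,-.072]),.034,np.radians(83),"pics/y.png")
E
```

```text
wrist red [0.6009 0.0982] r 0.0399 [279.  95.] 4192.0
 wrist yellow [ 0.5905 -0.1077] r 0.0298 [271. 267.] 1553.0
 wrist yellow [ 0.4219 -0.0787] r 0.0199 [271. 191.] 1214.0
 gap 0.03946331467347428 t 4.6333
 gap 0.039854999396666084 F [-0.8  -0.16 -1.75]
```

```bash
python3 - <<'E'
from h import *
im=get_image("side"); cv2.imwrite("pics/side1.png",im["frame"])
place("yellow")
cv2.imwrite("pics/y2.png",get_image("wrist")["frame"])
E
```

```text
F [ 0.34 -0.36  0.31]
 wrist yellow [ 0.5842 -0.1066] r 0.027 [278. 187.] 2014.0
 placed yellow t 12.1583 gap 0.08768133791816529
```

View pics/side1.png

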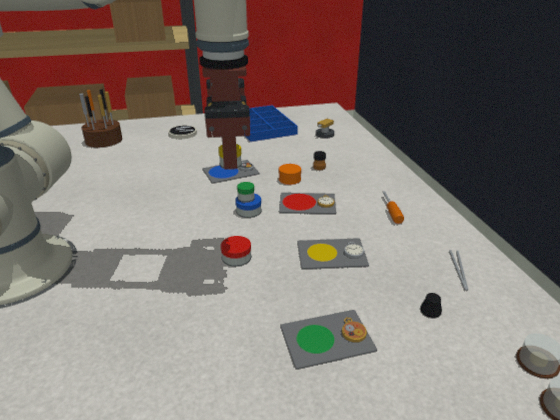

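View pics/y2.png

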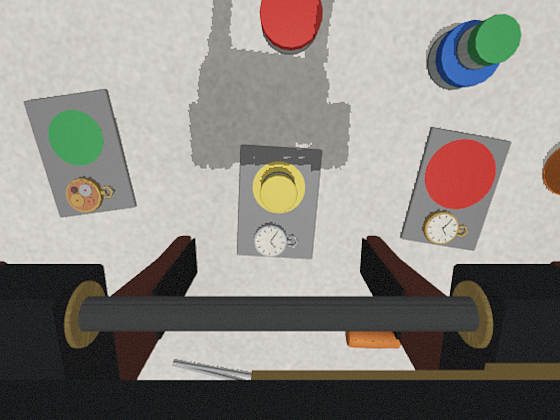

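Side view: the red tin is uncovered at (236,250). The wrist view shows the yellow tin standing concentric in its spot (278,188). Red goes next.

```bash
python3 - <<'E'
from h import *
pick("red",np.array([.42,-.078]),0,np.radians(78),"pics/r.png")
place("red")
pick("green",np.array([.474,.093]),.034,np.radians(97),"pics/g.png")
cv2.imwrite("pics/g2.png",get_image("scene")["frame"])
E
```

```text
wrist red [ 0.4215 -0.0752] r 0.0297 [282. 189.] 2264.5
 gap 0.059863656527635443 t 15.7333
 gap 0.05941519508200059 F [-0.06  0.31 -1.81]
 F [-1.23 -0.27 -1.69]
 wrist red [0.5948 0.0996] r 0.0363 [279. 187.] 3657.0
 placed red t 23.3917 gap 0.08781232200870054
 wrist green [0.4729 0.0958] r 0.0199 [282. 195.] 1211.0
 gap 0.03943058873938081 t 26.85
 gap 0.039294410950286164 F [-0.52 -1.05 -1.58]
```

View pics/g2.png

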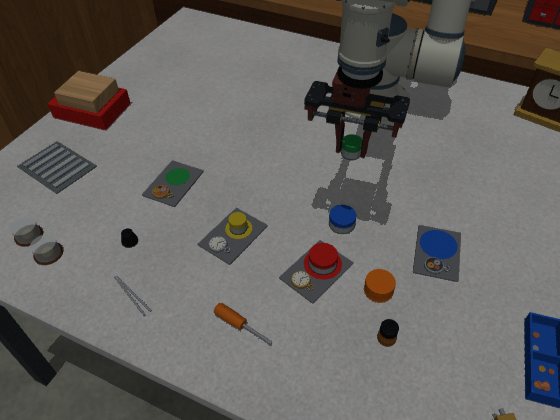

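The scene view shows yellow (238,224) and red (322,262) standing upright on their spots. Green is held at (351,146) and blue is uncovered at (343,219).

```bash
python3 - <<'E'
from h import *
place("green")
pick("blue",np.array([.473,.096]),0,np.radians(102),"pics/b.png")
place("blue")
move_to([.4,.05,.3],quat(np.radians(90))); 
im=get_image("scene"); cv2.imwrite("pics/end.png",im["frame"][130:330,120:500].repeat(2,0).repeat(2,1))
w=get_image("side"); cv2.imwrite("pics/endside.png",w["frame"][120:380,180:460].repeat(2,0).repeat(2,1))
for c,s in SPOT.items():
    for n,i in(("scene",im),("side",w)):
        print(c,n,"expected lid px",pix(i,[*s[:2],.040]).round(1),"depth-free")
print(state()["time"],state()["finger_gap"])
E
```

```text
F [ 0.47  0.31 -0.06]
 wrist green [ 0.5018 -0.3234] r 0.0266 [278. 187.] 1937.5
 placed green t 35.2083 gap 0.08769663947956832
 wrist blue [0.4772 0.0933] r 0.0295 [276. 193.] 2235.5
 gap 0.05969153269457848 t 39.5583
 gap 0.0594891208894829 F [ 0.62 -0.15 -1.96]
 F [-0.05 -0.51 -1.56]
 wrist blue [0.4423 0.3024] r 0.0361 [279. 187.] 3633.5
 placed blue t 47.0917 gap 0.08771875238907112
red scene expected lid px [323.1 253.3] depth-free
red side expected lid px [298.6 188.4] depth-free
yellow scene expected lid px [237.  217.8] depth-free
yellow side expected lid px [322.  237.6] depth-free
green scene expected lid px [174.9 165.6] depth-free
green side expected lid px [314.8 322.5] depth-free
blue scene expected lid px [441.6 233.6] depth-free
blue side expected lid px [221.6 159. ] depth-free
48.2417 0.0876845547973003
```

View pics/end.png

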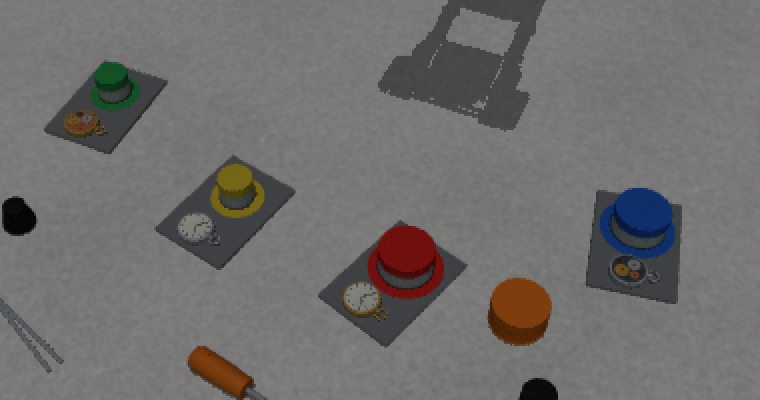

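View pics/endside.png

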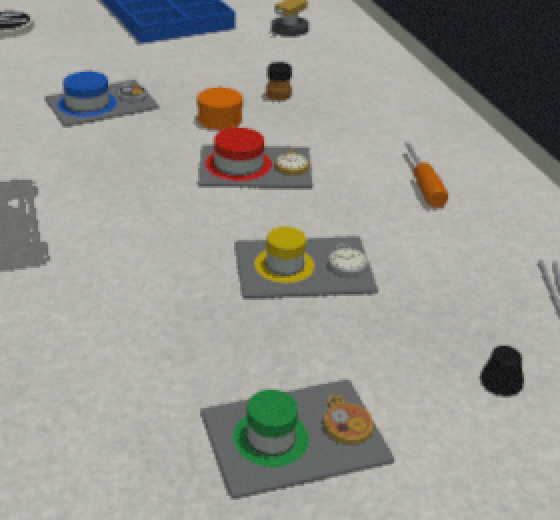

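Both views show all four tins upright and concentric in their spots, with the loupe and jar in place. I'll make one numeric check from depth, then hand in.

```bash
python3 - <<'E'
from h import *
im=get_image("scene"); d=im["depth"]; K=im["camera_matrix"]; v,u=np.nonzero(d)
D=d[v,u]; c=np.c_[(u-K[0,2])/K[0,0]*D,-(v-K[1,2])/K[1,1]*D,-D]; P=(c-im["view"][:3,3])@im["view"][:3,:3]
for n,s in SPOT.items():
    k=(np.linalg.norm(P[:,:2]-s[:2],axis=1)<.05)&(P[:,2]>.0365)&(P[:,2]<.05); Q=P[k]
    print(n,"offset mm",((Q[:,:2].max(0)+Q[:,:2].min(0))/2*1000-np.array(s[:2])*1000).round(1),"top z",np.median(Q[:,2]).round(4))
print("loupe/jar tops",[cast(im,(129,245),0).round(3).tolist()])
f0=cv2.imread("pics/scene0.png")
for x,y in((129,238),(389,332)): print("change",cv2.absdiff(f0,im["frame"])[y-18:y+18,x-14:x+14].mean())
print(state()["ft_force"].round(2)); job_done()
E
```

```text
red offset mm [1.6 0.4] top z 0.0398
yellow offset mm [1.8 0.9] top z 0.0398
green offset mm [2.5 0.3] top z 0.0392
blue offset mm [2.1 0.1] top z 0.0402
loupe/jar tops [[[0.728, -0.302, -0.0]]]
change 8.630291005291005
change 7.031084656084656
[ 0.3  -0.02 -0.24]
the job is handed in; nothing more can be done
```

I took both stacks apart, lifting yellow off red and green off blue before moving the big tins. All four tins now stand on the spots of their own colour, and the job was handed in at about 48 s of the 112 s allowed.

- **Placement:** by scene-camera depth, the tin centres are 1.7 to 2.5 mm from the spot centres, against a 12 mm limit. The lid tops read z = 39–40 mm, which is right for a tin standing on the tray. Both final views show the tins upright and released, with the arm clear.
- **Loupe, jar and look-alike:** the loupe, the oil jar and the orange tin look unmoved in those views. My numeric check on the loupe and jar was weak. It compared image crops before and after and found an average change of 7–9 grey levels, which I put down to noise and lighting. I did not measure their positions at the end.
- **Readings that disagreed:** the wrist-camera readings taken after each placing were 5–6 mm off. The colour mask merged each lid with the spot around it, so I relied on the depth check instead.

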